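Clamp a power module in the rack vice

ROBOT

A 6-joint arm with a two-finger parallel gripper is mounted at the origin on the work surface. World frame = base frame: x ahead of the robot, y to its left, z up, the work surface at z = 0. Lengths are in m, angles in rad, forces in N, time in s.
With the tool pointing down it reaches from about 0.4 to 0.925 m from the base axis. Payload 12.5 kg.
Tool frame: the origin (TCP) lies at the very end of the fingers, on their centre line; the grasp point (between the pads) lies 19 mm behind it (grasp_offset is the distance from the TCP to the grasp point, in m); z points along the fingers, y is the line along which they close (so a half turn about z gives the same grasp; the last joint's range is limited). The gripper opens to 95 mm and grips with 3 to 60 N. Pads are 20 mm wide; open, the fingers measure 119 mm over their backs; the gripper's body (75 mm by 180 mm) begins 59 mm behind the grasp point.
Start: joints at [1.128, 0.491, 1.559, -0, 1.092, -0.106], TCP at [0.207, 0.59, 0.215] pointing down, gripper open.
Joint ranges: [-3.1, 3.1], [-0.84, 2.19], [0.05, 2.79], [-1.13, 4.28], [0.06, 2.93], [-2.69, 2.69]. Speed limits (rad/s): [2.22, 2.22, 2.79, 3.14, 3.14, 3.14].

INTERFACE

Orientations are given as a unit quaternion [x, y, z, w].
In Python, from plant import state, grab_frame, hand_in, search_frame, cut_out, tip_of, grasp_offset gives the robot as it stands.
- The arm moves only by the tool carry_out, never from a script. Its argument "commands" is text: rows parted by semicolons, each of 6 numbers parted by spaces: the shift along the world's x, y, z in m, then the turn, a rotation vector about the world's x, y, z in rad. A call has 1 to 8 rows; each row is the pose to reach, as a shift and turn from the pose commanded when the call began; what a row does not reach only later rows make up. A row lasts 1/8 s, in which the tool goes at most 62.5 mm and 10.7 degrees, less where a joint would pass 70% of its speed; a pose out of reach is approached as far as the arm can. A call with a gripper value outside its range is refused whole. "fingers" is the opening, from 0 (shut) to 1 (fully open), set as the call begins (left out, the last holds). The fingers move at their own pace and stop on an object; the grip force is fixed at half the most. Time passes only in rows, so rows that repeat a pose let the fingers close. It gives the time, the measured TCP pose, the force, the opening and the grip force at its end, in the units of the state.
- state(): the state, without advancing time (a new reading comes with each control period).
- grab_frame(name): name is "side" or "top"; returns a dict with "img" (384x512x3 uint8, red, green, blue), "mtx" (3x3 intrinsics, pixels), "dist" ([k1, k2, p1, p2, k3] as OpenCV has them; the pictures are not rectified), "R" (3x3) and "t" (3): a world point X has camera coordinates R X + t. Camera axes: x right, y down, z forward; pixel columns grow to the right and rows downward; lengths in m; the calibration is good to about 2 mm. A picture is of the moment at which its call begins. There is no depth.
- hand_in(): hands the job in; it is judged then, once.
Trained networks look in the newest picture that a camera, given by its name, has taken for a name from the list of things; names that differ only in an ending like _2 or _b are one class to them, and where a whole thing is asked for, a point or a joint stands for the part that bears it (a point fixed in the world has none). Each returns a list of dicts, best first, with "confidence" (0 to 1); they miss things now and then, are a little off and sometimes report something else, mostly with a low value. They report only what shows in the picture. A call takes as long as a camera call. They do not tell look-alikes from the thing itself.
- search_frame(camera, query): "xyz" ([x, y, z] in m, in the coordinates of the camera as it stood for that picture, good to about 4 mm: the middle of the surface that is visible of it).
- cut_out(camera, query): "mask" (384x512 bool, what is visible of it).
- tip_of(camera, query): "xyz" ([x, y, z] in m, in the coordinates of the camera as it stood for that picture, good to about 4 mm: a listed point, or the origin of a listed thing).
The state is a dict: "clock": time; "qpos": joint angles; "joint_velocities": joint speeds; "joint_efforts": joint torques, N m; "tcp_pos": TCP position; "tool_rot": TCP orientation; "force": force on the tool from outside, world axes, zero at the start; "torque": the same for the moment, N m; "finger_gap": finger opening in m; "finger_force": force on a finger pad.
Only numpy, scipy, OpenCV 4.12 (cv2) and the standard library are available. Lean on these libraries where they do the work, as an engineer would, in place of code of your own. Each camera call takes 0.05 s, during which the arm holds its last target. There are 200 camera calls.

TASK

Stand the aluminium power module upright on the bed of the bench vice, against the fixed jaw, with its broad flat faces square to the jaws. Then close the vice: keep the crank's loose sleeve gripped all the while you crank, until the jaws hold the module firmly (about 20 N), but do not force it. Let go of the sleeve and leave the vice clamped, with the other things on the bench left where they are.

Things in the scene. Friction and masses are not known exactly. Their poses are not given: they have to be found in the camera images.
- module: The power module: a plain aluminium block, 50 mm wide (its x) x 30 mm thick (its y) x 85 mm tall (its z), about 0.3 kg, four short brass studs (5 mm) on top, a thin dark plate on one broad face. Origin at the centre of its underside. It starts standing upright on the bench. Its broad faces (50 x 85, facing its +y and -y) are the ones to be clamped; either may face the jaw.
- fixed_jaw: Fixed steel jaw of the bench vice (bolted down). Origin at the foot of its clamping face, mid-width, on the vice's bed (56 mm wide, 20 mm above the bench); its +y points from the face along the bed to the moving jaw and crank; z up. Jaws are 40 mm wide (x), 45 mm tall above the bed, the fixed one 22 mm thick. Touching it, the module's centre is 15 mm out along +y, at x = 0.
- bed (a point): A point on the bed, 40 mm out from the fixed jaw's face, mid-width. The moving jaw faces the fixed jaw and starts 74 to 122 mm from it; it was set by hand on its carriage, so its place is not measured or told by the crank angle. It closes 10 mm per radian of crank and pushes the module along the bed if a gap was left. Its face is sprung: it yields 1 mm per 7 N.
- crank_axis (a point): Fixed point on the crank's vertical axis, at the height of the middle of the sleeve (123.5 mm above the bench), over the gear housing, 167 mm from the fixed jaw's face. Turning takes about 5.5 N at the sleeve till the jaws bear; then each newton more is 5.5 N of clamping: 3 to 5 N more is a good clamp, 8 N too much. The gears hold up to 30 N when left.
- crank (a joint): How far the crank is turned, rad: grows as it turns clockwise seen from above, which closes the vice. It starts between 0 and 2 and spins free at first; the jaws come to bear on the module somewhere between 6.4 and 9.2 rad, differently each time.
- sleeve_mid (a point): Middle of the crank's grip sleeve: upright, black plastic, 22 mm diameter, 50 mm tall (25 mm above and below this point), spinning freely on its pin 55 mm from the crank axis. The 20 mm wide crank arm lies 2 mm below the sleeve; a 16 mm pin head ends 4 mm above it. A gripper holding the sleeve need not turn with the crank.
- reel_wide: Bystander, to be left alone: a reel 72 mm across and 48 mm tall, standing flat.
- reel_small: Bystander, to be left alone: a reel 48 mm across and 40 mm tall, standing flat.
- driver: Bystander, to be left alone: a screwdriver lying flat.
- cutters: Bystander, to be left alone: wire cutters about 160 mm long, lying flat.
- parts_tray: Bystander, to be left alone: an open divided tray, 120 x 90 x 30 mm.
- relay: Bystander, to be left alone: a small relay can, 36 x 28 x 32 mm, standing just outside the fixed jaw.
- flux: Bystander, to be left alone: a small bottle, 34 mm across and 85 mm tall, standing beside the vice.
- meter: Bystander, to be left alone: a multimeter lying flat, 150 x 75 x 34 mm.
- sleeve: The sleeve as a solid; origin at the centre of its lower end, 25 mm below sleeve_mid. Its turn about its own axis means nothing.
Not all that is in view belongs to the job. Leave any pink or purple look-alike of the module alone.

How it is judged:
On the way, in this order (a step that is already met when the one before it is completed fails the run):
1. the module stands upright on the bed, square, within 20 mm of the fixed jaw, let go (angle between module's own z axis and vertical below 0.12 rad and angle between the y axis of module and the y axis of fixed_jaw, either way round below 0.2 rad and z of module in the frame of fixed_jaw between -0.004 and 0.004 m and x of module in the frame of fixed_jaw between -0.012 and 0.012 m and y of module in the frame of fixed_jaw between 0.01 and 0.035 m and contact force between the fingers and module below 0.1 N), for 0.2 s.
2. the module is clamped with more than 10 N, the gripper on the sleeve (contact force between module and fixed_jaw above 10 N and contact force between the fingers and sleeve above 5 N and contact force between the fingers and module below 0.1 N), for 0.2 s.
At the end, for the whole second after the job is handed in: The module stands upright (within 7 degrees) on the vice's bed (within 4 mm), square to the jaws (within 11 degrees), centred on the fixed jaw within 12 mm sideways and touching it (its centre under 18 mm from the face), clamped with more than 10 N, at rest, with the crank still and let go (angle between module's own z axis and vertical below 0.12 rad and angle between the y axis of module and the y axis of fixed_jaw, either way round below 0.2 rad and z of module in the frame of fixed_jaw between -0.004 and 0.004 m and x of module in the frame of fixed_jaw between -0.012 and 0.012 m and y of module in the frame of fixed_jaw between 0.01 and 0.018 m and contact force between module and fixed_jaw above 10 N and linear speed of module below 0.01 m/s and velocity of joint crank between -0.05 and 0.05 rad/s).
It fails at once if the module is clamped with more than 45 N (contact force between module and fixed_jaw above 45 N).
It fails at once if the crank is turned shut while its sleeve is not gripped (under 12 N between fingers and sleeve) (velocity of joint crank above 0.25 rad/s and contact force between the fingers and sleeve below 12 N).
It fails at once if a bystander is shifted by more than 30 mm (distance of any of reel_wide, reel_small, driver, cutters, parts_tray, relay, flux, meter from where it was at the start of the episode above 0.03 m).
It also fails if it takes over 72 s, if anything falls off the work surface, if the arm or the gripper's body presses on something with over 40 N, if the wrist force passes 120 N, or if a joint passes its speed limit or range.

## Working session

There is one attempt and no reset: what is moved stays moved. The work goes in short steps, Python scripts to look and compute and a tool call to move; the robot and the scene stay as the last step left them, time stands still between calls to the robot, and variables do not carry over. Pictures are saved under pics/ and viewed, at most 10 in all, crops included, and the job is handed in when it is done.

Besides the shell and the picture viewer there is one more tool, called after "Request:" by a JSON object that holds its "method" and its "body". carry_out: Moves the arm, as the interface text tells. Its arguments: {"type":"object","properties":{"commands":{"type":"string"},"fingers":{"type":"number"}},"required":["commands"]}

```bash
mkdir -p pics; cat > h.py <<'E'
import numpy as np, cv2
from plant import *
def world(f,p): return f["R"].T@(np.array(p)-f["t"])
def pix(f,X):
    return cv2.projectPoints(np.array(X,float).reshape(-1,1,3),cv2.Rodrigues(f["R"])[0],f["t"],f["mtx"],np.array(f["dist"]))[0].reshape(-1,2)
def at_z(f,uv,z):
    n=cv2.undistortPoints(np.array(uv,float).reshape(-1,1,2),f["mtx"],np.array(f["dist"])).reshape(-1,2)
    o=-f["R"].T@f["t"]; d=np.c_[n,np.ones(len(n))]@f["R"]
    return o+d*((z-o[2])/d[:,2])[:,None]
E
python3 - <<'E'
from h import *
ims=[]
for c in("side","top"):
    f=grab_frame(c); cv2.imwrite(f"pics/{c}0.png",f["img"][:,:,::-1]); print(c,"cam at",-f["R"].T@f["t"])
    for q in("module","fixed_jaw","bed","crank_axis","sleeve_mid","sleeve","flux","relay","meter","reel_wide","parts_tray"):
        for k,r in enumerate(tip_of(c,q)[:3]): print(q,world(f,r["xyz"]).round(4),round(r["confidence"],2))
s=state();print(s["clock"],s["tcp_pos"],s["tool_rot"],s["finger_gap"],grasp_offset)
E
```

```text
side cam at [ 0.37786571 -0.44744025  0.7842281 ]
module [ 0.4512 -0.2734 -0.0034] 0.96
module [ 0.4414 -0.188  -0.0007] 0.73
fixed_jaw [ 0.5537 -0.0259  0.0198] 0.78
crank_axis [0.544  0.1406 0.1281] 0.61
sleeve_mid [0.536  0.0883 0.1218] 0.42
sleeve [0.5383 0.0849 0.0986] 0.59
flux [ 0.5579 -0.0238  0.022 ] 0.63
relay [ 0.5405 -0.1087  0.0007] 0.64
meter [ 5.486e-01  4.712e-01 -1.000e-04] 0.7
meter [ 0.5398 -0.1092  0.0017] 0.38
reel_wide [ 7.074e-01 -2.604e-01  4.000e-04] 0.79
parts_tray [ 0.3654  0.3331 -0.0031] 0.81
top cam at [0.40546051 0.04456209 1.4217716 ]
module [ 0.4565 -0.2748  0.003 ] 0.83
module [ 0.441  -0.1872  0.0013] 0.79
module [ 0.493  -0.3672 -0.004 ] 0.72
fixed_jaw [ 0.562  -0.0297  0.0223] 0.45
fixed_jaw [0.5564 0.0176 0.0187] 0.44
fixed_jaw [ 0.4541 -0.2741  0.0016] 0.38
bed [0.5596 0.015  0.0195] 0.79
crank_axis [0.5479 0.1442 0.1238] 0.65
sleeve_mid [0.5415 0.0847 0.1225] 0.43
sleeve [0.5453 0.0877 0.1013] 0.53
sleeve [0.5564 0.0189 0.0209] 0.34
sleeve [0.696  0.2831 0.0009] 0.17
flux [ 0.6836 -0.002   0.    ] 0.6
relay [ 0.5384 -0.1092  0.002 ] 0.66
meter [ 0.5536  0.4756 -0.0012] 0.74
meter [ 0.6814  0.0012 -0.0007] 0.51
reel_wide [ 0.7112 -0.2612  0.0017] 0.61
parts_tray [3.666e-01 3.320e-01 3.000e-04] 0.89
1.2 [0.20649804 0.58992114 0.21465571] [ 1.67611493e-01  9.85853125e-01  5.17867596e-05 -2.96585838e-06] 0.0949731557312273 0.0188
```

View pics/side0.png

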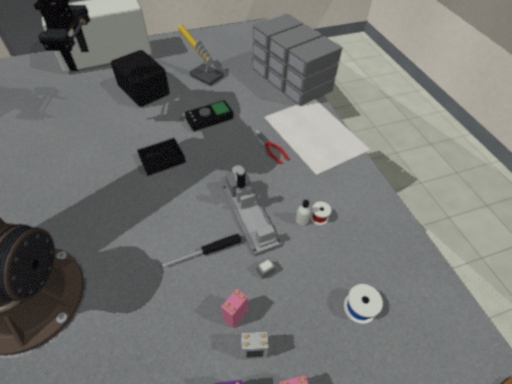

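View pics/top0.png

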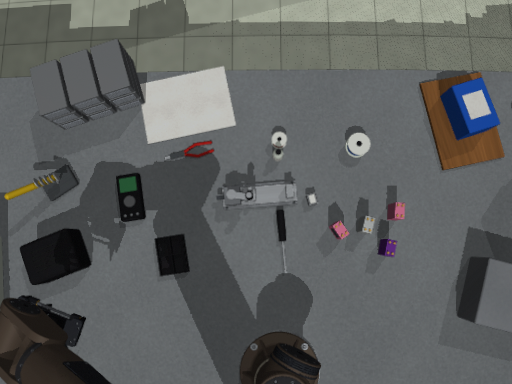

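The side view shows the grey module at about (255,342), with pink look-alikes at (235,308) and (293,380). The top view has the module at (369,225), the vice from (222,193) to (297,193), and the crank near (245,195). I'll zoom in next for yaw.

```bash
python3 - <<'E'
from h import *
f=grab_frame("side"); g=grab_frame("top")
def crop(f,u,v,w,h,k): return cv2.resize(f["img"][v:v+h,u:u+w,::-1],None,fx=k,fy=k,interpolation=cv2.INTER_CUBIC)
a=crop(f,215,160,75,100,6)[:600,:]; b=crop(f,230,320,50,50,6); c=crop(g,350,205,50,50,6)
im=np.hstack([a,np.vstack([b,c])]); cv2.imwrite("pics/z1.png",im)
d=crop(g,210,170,100,50,8); cv2.imwrite("pics/z2.png",d)
for cname,F in(("side",f),("top",g)):
    for q in("module",):
        for r in cut_out(cname,q)[:3]:
            m=r["mask"]; v,u=np.nonzero(m); print(cname,u.mean(),v.mean(),m.sum(),r["confidence"])
    for q in("fixed_jaw","flux","crank","relay"):
        for r in search_frame(cname,q)[:2]: print(cname,q,world(F,r["xyz"]).round(4),round(r["confidence"],2))
E
```

```text
side 254.7034795763994 344.8124054462935 661 0.73
side 235.0028129395218 307.1645569620253 711 0.68
side 295.29936305732485 380.4777070063694 157 0.57
side fixed_jaw [ 0.5552 -0.0453  0.0545] 0.8
side flux [ 0.6729 -0.0123  0.0523] 0.82
side flux [0.5337 0.0748 0.1254] 0.63
side crank [0.5355 0.0813 0.1185] 0.53
side relay [ 0.54   -0.1165  0.0327] 0.55
top 387.113074204947 247.47703180212014 283 0.85
top 395.73 210.98666666666668 300 0.61
top 338.79553903345726 229.59479553903347 269 0.56
top fixed_jaw [ 0.5607 -0.0373  0.0652] 0.67
top flux [0.3642 0.3355 0.0022] 0.44
top crank [0.5473 0.1203 0.1028] 0.62
top relay [ 0.5434 -0.105   0.0351] 0.56
top relay [ 0.4551 -0.2659  0.0859] 0.19
```

View pics/z1.png

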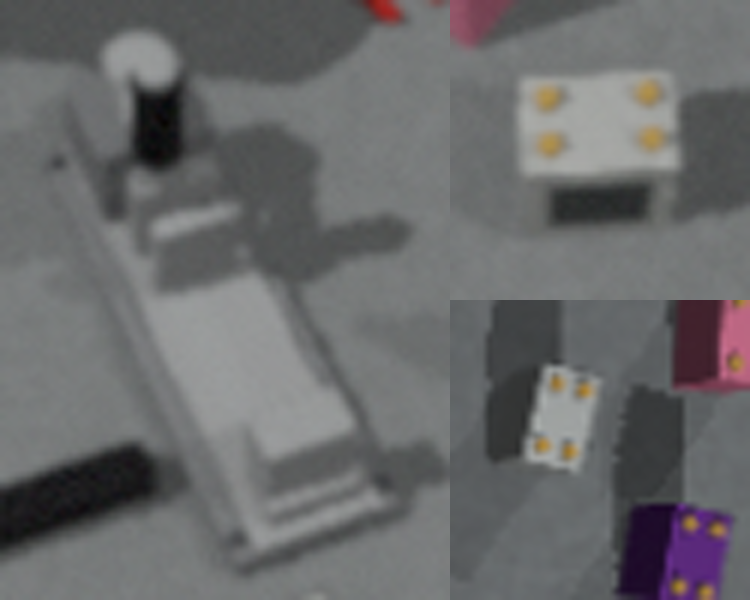

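View pics/z2.png

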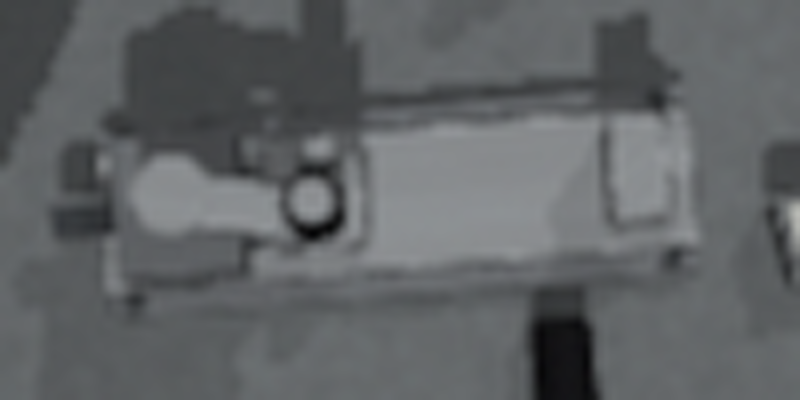

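The crops show the module with four studs, broad faces roughly along its long top edge. The vice's fixed jaw top is at crop (608–672,112–222), the crank hub at (170,192) and the pin head at (313,197).

```bash
python3 - <<'E'
from h import *
f=grab_frame("side"); g=grab_frame("top")
P=lambda pts,ox,oy,u,v,k:(np.array(pts,float)-[ox,oy]+.5)/k-.5+[u,v]
def yaw(v): return np.degrees(np.arctan2(v[1],v[0]))
s=at_z(f,P([(548,97),(648,93),(652,138),(551,144)],450,0,230,320,6),.088)
t=at_z(g,P([(558,383),(585,391),(542,446),(569,452)],450,300,350,205,6),.088)
print("side studs",s.round(4).tolist(),s.mean(0),yaw(s[1]-s[0]),yaw(s[2]-s[3]))
print("top studs",t.round(4).tolist(),t.mean(0),yaw(t[0]-t[2]),yaw(t[1]-t[3]))
j=at_z(g,P([(608,115),(620,222),(665,110),(672,218)],0,0,210,170,8),.065)
print("jaw top",j.round(4).tolist(),j[:2].mean(0),yaw(j[0]-j[1]))
b=at_z(g,P([(110,125),(660,98),(672,258),(130,300)],0,0,210,170,8),.015)
print("base",b.round(4).tolist(),yaw(b[0]-b[1])-90,yaw(b[3]-b[2])-90)
print("pin",at_z(g,P([(313,197)],0,0,210,170,8),.152),"hub",at_z(g,P([(170,192)],0,0,210,170,8),.095))
# side view jaw top front corners
js=at_z(f,P([(248,402),(262,462),(330,385),(362,432)],0,0,215,160,6),.065);print("side jaw",js.round(4).tolist())
ps=at_z(f,P([(143,55)],0,0,215,160,6),.152);print("side pin",ps)
E
```

```text
side studs [[0.4394, -0.2617, 0.088], [0.47, -0.2705, 0.088], [0.4666, -0.2838, 0.088], [0.4359, -0.2755, 0.088]] [ 0.45301737 -0.27288378  0.088     ] -16.106625414632024 -15.096303909777145
top studs [[0.4736, -0.27, 0.088], [0.4694, -0.2836, 0.088], [0.4421, -0.261, 0.088], [0.4389, -0.2745, 0.088]] [ 0.4559821  -0.27229854  0.088     ] -16.08557180078425 -16.59639284251993
jaw top [[0.5833, -0.0249, 0.065], [0.5419, -0.029, 0.065], [0.5851, -0.047, 0.065], [0.5432, -0.049, 0.065]] [ 0.56259604 -0.02696692  0.065     ] 5.561530588594354
base [[0.5875, 0.1718, 0.015], [0.5966, -0.0484, 0.015], [0.5323, -0.0522, 0.015], [0.5172, 0.1637, 0.015]] 2.365300527383752 4.018295183503895
pin [[0.54301317 0.08609694 0.152     ]] hub [[0.55149867 0.14185913 0.095     ]]
side jaw [[0.5427, -0.0221, 0.065], [0.5389, -0.0502, 0.065], [0.577, -0.0247, 0.065], [0.5814, -0.0495, 0.065]]
side pin [[0.53614292 0.09477123 0.152     ]]
```

Request:
{"method": "carry_out", "body": {"commands": "0.03 -0.05 0.007 0 0 -0.09;0.06 -0.1 0.014 0 0 -0.18;0.09 -0.15 0.02 0 0 -0.27;0.12 -0.2 0.03 0 0 -0.36;0.15 -0.25 0.04 0 0 -0.45;0.18 -0.3 0.045 0 0 -0.55;0.21 -0.34 0.05 0 0 -0.65;0.243 -0.39 0.05 0 0 -0.75", "fingers": 1}}

```text
clock: 2.9
tcp_pos: [0.4505, 0.1986, 0.2653]
tool_rot: [0.518, 0.855, 0.001, 0.0]
force: [0.8, 0.9, -0.6]
finger_gap: 0.0953
finger_force: 0.0
```

Request:
{"method": "carry_out", "body": {"commands": "0.001 -0.06 0 0 0 -0.1;0.002 -0.12 0 0 0 -0.2;0.003 -0.18 0 0 0 -0.3;0.004 -0.24 0 0 0 -0.4;0.004 -0.3 0 0 0 -0.5;0.0045 -0.36 0 0 0 -0.6;0.0045 -0.42 0 0 0 -0.68;0.0045 -0.4726 0 0 0 -0.763"}}

```text
clock: 3.9
tcp_pos: [0.4537, -0.275, 0.2648]
tool_rot: [0.8, 0.601, 0.0, 0.0]
force: [-0.3, 0.0, 0.3]
finger_gap: 0.0951
finger_force: 0.0
```

Request:
{"method": "carry_out", "body": {"commands": "0 0 0 0 0 0;0 0 0 0 0 0"}}

```text
clock: 4.15
tcp_pos: [0.4538, -0.2724, 0.2645]
tool_rot: [0.799, 0.602, 0.0, -0.0]
force: [0.5, 0.7, 0.6]
finger_gap: 0.0951
finger_force: 0.0
```

Request:
{"method": "carry_out", "body": {"commands": "0 0 -0.05 0 0 0;0 0 -0.1 0 0 0;0 0 -0.14 0 0 0;0 0 -0.18 0 0 0;0 0 -0.21 0 0 0;0 0 -0.2235 0 0 0;0 0 -0.2235 0 0 0"}}

```text
clock: 5.03
tcp_pos: [0.4542, -0.272, 0.0412]
tool_rot: [0.798, 0.602, -0.0, -0.0]
force: [0.4, -0.2, 0.0]
finger_gap: 0.095
finger_force: 0.0
```

Request:
{"method": "carry_out", "body": {"commands": "0 0 0 0 0 0;0 0 0 0 0 0;0 0 0 0 0 0;0 0 0 0 0 0;0 0 0 0 0 0;0 0 0 0 0 0", "fingers": 0}}

```text
clock: 5.78
tcp_pos: [0.454, -0.2727, 0.0412]
tool_rot: [0.799, 0.602, 0.0, -0.0]
force: [-0.7, 1.0, 1.8]
finger_gap: 0.0499
finger_force: 29.9
```

Request:
{"method": "carry_out", "body": {"commands": "0 0 0.03 0 0 0;0 0 0.08 0 0 0;0 0 0.12 0 0 0;0.03 0.02 0.13 0 0 0.06;0.06 0.07 0.13 0 0 0.13;0.085 0.12 0.13 0 0 0.2;0.1 0.17 0.13 0 0 0.28;0.1045 0.21 0.13 0 0 0.349"}}

```text
clock: 6.78
tcp_pos: [0.5588, -0.0606, 0.1707]
tool_rot: [0.681, 0.733, -0.0, -0.0]
force: [-0.9, -0.7, -3.0]
finger_gap: 0.0501
finger_force: 29.9
```

Request:
{"method": "carry_out", "body": {"commands": "0 0.03 0 0 0 0;0 0.05 0 0 0 0;0 0.059 0 0 0 0;0 0.059 0 0 0 0;0 0.059 0 0 0 0"}}

```text
clock: 7.4
tcp_pos: [0.5586, -0.0045, 0.1711]
tool_rot: [0.682, 0.731, -0.0, 0.0]
force: [-0.2, -0.3, -1.7]
finger_gap: 0.0498
finger_force: 29.9
```

```bash
python3 - <<'E'
from h import *
f=grab_frame("side"); g=grab_frame("top"); s=state(); print(s["tcp_pos"],s["tool_rot"],s["finger_gap"])
a=cv2.resize(f["img"][140:260,205:300,::-1],None,fx=5,fy=5,interpolation=cv2.INTER_CUBIC); cv2.imwrite("pics/z3.png",a)
for c,F in(("side",f),("top",g)):
    for q in("fixed_jaw","crank_axis","sleeve_mid","module"):
        for r in tip_of(c,q)[:2]: print(c,q,world(F,r["xyz"]).round(4),round(r["confidence"],2))
E
```

```text
[ 0.55855661 -0.00446763  0.17115902] [ 6.82285628e-01  7.31085712e-01 -1.37194527e-06  5.52363592e-05] 0.04980980025202876
side fixed_jaw [ 0.5581 -0.0269  0.0229] 0.8
side crank_axis [ 0.5417 -0.1105  0.0014] 0.51
side sleeve_mid [0.5376 0.0838 0.0985] 0.67
side sleeve_mid [0.5398 0.0882 0.122 ] 0.58
side module [ 0.5595 -0.0055  0.1254] 0.94
side module [ 0.4415 -0.1856  0.0013] 0.7
top fixed_jaw [ 0.3672  0.3347 -0.0004] 0.48
top crank_axis [0.5495 0.1427 0.1264] 0.6
top sleeve_mid [0.5418 0.0848 0.1221] 0.54
top module [ 0.3876 -0.3359  0.0009] 0.86
top module [ 0.4946 -0.3666 -0.003 ] 0.83
```

View pics/z3.png

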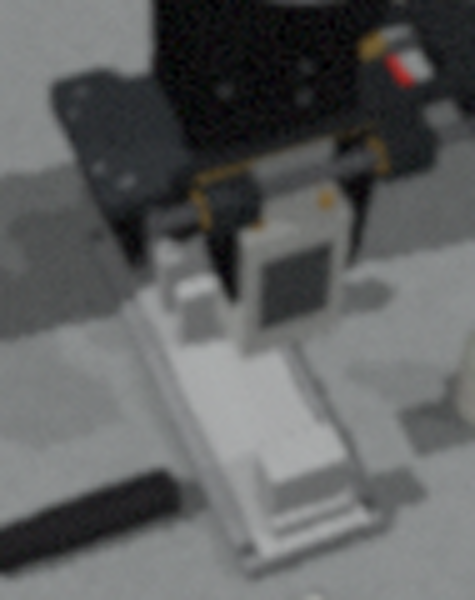

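The side view shows the module held level over the bed, plate side toward the fixed jaw, centred on the vice. Now I'll lower it.

Request:
{"method": "carry_out", "body": {"commands": "0 0 -0.04 0 0 0;0 0 -0.075 0 0 0;0 0 -0.095 0 0 0;0 0 -0.104 0 0 0;0 0 -0.107 0 0 0;0 0 -0.107 0 0 0"}}

```text
clock: 8.65
tcp_pos: [0.5588, -0.0037, 0.0647]
tool_rot: [0.682, 0.731, 0.0, 0.0]
force: [-0.2, -0.1, -3.1]
finger_gap: 0.0498
finger_force: 29.9
```

Request:
{"method": "carry_out", "body": {"commands": "0 0 -0.001 0 0 0;0 0 -0.002 0 0 0;0 0 -0.003 0 0 0;0 0 -0.003 0 0 0"}}

```text
clock: 9.15
tcp_pos: [0.5586, -0.0037, 0.0612]
tool_rot: [0.682, 0.731, 0.0, 0.0]
force: [-0.8, 0.1, -1.8]
finger_gap: 0.0502
finger_force: 29.9
```

Request:
{"method": "carry_out", "body": {"commands": "0 -0.0015 -0.0003 0 0 0;0.0002 -0.003 -0.0003 0 0 0;0.0003 -0.0045 -0.0003 0 0 0;0.0004 -0.006 -0.0003 0 0 0;0.0004 -0.006 -0.0003 0 0 0"}}

```text
clock: 9.78
tcp_pos: [0.5592, -0.0097, 0.0612]
tool_rot: [0.682, 0.731, 0.0, 0.0]
force: [-1.3, 2.6, 4.3]
finger_gap: 0.0499
finger_force: 29.9
```

Request:
{"method": "carry_out", "body": {"commands": "0 -0.001 0 0 0 0;0 -0.002 0 0 0 0;0 -0.002 0 0 0 0"}}

```text
clock: 10.15
tcp_pos: [0.5592, -0.011, 0.0612]
tool_rot: [0.682, 0.731, 0.001, 0.0]
force: [0.6, 8.9, 5.6]
finger_gap: 0.0501
finger_force: 29.9
```

Request:
{"method": "carry_out", "body": {"commands": "0 0.001 0 0 0 0;0 0.001 0 0 0 0"}}

```text
clock: 10.4
tcp_pos: [0.5592, -0.0109, 0.0612]
tool_rot: [0.682, 0.731, 0.0, 0.0]
force: [-0.7, 2.4, 5.0]
finger_gap: 0.05
finger_force: 29.9
```

Request:
{"method": "carry_out", "body": {"commands": "0 0 0 0 0 0;0 0 0 0 0 0;0 0 0 0 0 0;0 0 0 0 0 0", "fingers": 0.8}}

```text
clock: 10.9
tcp_pos: [0.5589, -0.0108, 0.0608]
tool_rot: [0.682, 0.731, -0.0, 0.0]
force: [0.2, 0.2, -0.4]
finger_gap: 0.0753
finger_force: 0.0
```

Request:
{"method": "carry_out", "body": {"commands": "0 0 0.03 0 0 0;0 0 0.08 0 0 0;0 0 0.13 0 0 0;0 0 0.18 0 0 0;0 0 0.18 0 0 0"}}

```text
clock: 11.52
tcp_pos: [0.5601, -0.0108, 0.2444]
tool_rot: [0.682, 0.731, 0.002, 0.003]
force: [0.9, 0.1, -0.9]
finger_gap: 0.0764
finger_force: 0.0
```

```bash
python3 - <<'E'
from h import *
f=grab_frame("side"); g=grab_frame("top"); s=state(); print(s["tcp_pos"],s["clock"])
a=cv2.resize(f["img"][150:260,205:300,::-1],None,fx=5,fy=5,interpolation=cv2.INTER_CUBIC); cv2.imwrite("pics/z4.png",a)
for c,F in(("side",f),("top",g)):
    for q in("crank_axis","sleeve_mid","sleeve","module"):
        for r in tip_of(c,q)[:2]: print(c,q,world(F,r["xyz"]).round(4),round(r["confidence"],2))
E
```

```text
[ 0.5586427  -0.01067     0.24060961] 11.625
side crank_axis [0.5475 0.1419 0.1235] 0.68
side sleeve_mid [0.5397 0.0883 0.123 ] 0.52
side sleeve [0.5376 0.0859 0.0964] 0.41
side sleeve [0.5383 0.0864 0.122 ] 0.23
side module [ 0.5585 -0.0094  0.0211] 0.94
side module [ 0.4396 -0.1861  0.    ] 0.59
top crank_axis [0.5488 0.1415 0.1266] 0.89
top sleeve_mid [0.5428 0.0835 0.1258] 0.48
top sleeve [ 5.509e-01  4.753e-01 -4.000e-04] 0.53
top sleeve [0.5439 0.0852 0.0989] 0.52
top module [ 0.4388 -0.1867  0.003 ] 0.82
top module [ 0.4963 -0.3664 -0.0012] 0.63
```

View pics/z4.png

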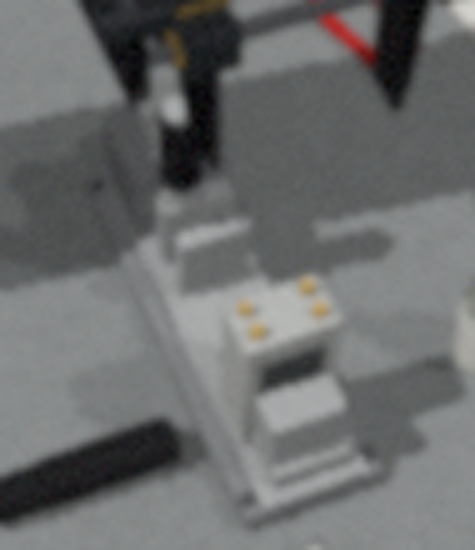

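The side view shows the module upright on the bed and against the fixed jaw, with the sleeve at about crop (185,150). I'll turn the tool so it closes along the crank's radius, which keeps closing the fingers from turning the crank.

Request:
{"method": "carry_out", "body": {"commands": "-0.003 0.02 0 0 0 0.17;-0.006 0.04 0 0 0 0.34;-0.009 0.06 0 0 0 0.51;-0.012 0.075 0 0 0 0.68;-0.015 0.085 0 0 0 0.85;-0.0187 0.0969 0 0 0 1.02;-0.0187 0.0969 0 0 0 1.19;-0.0187 0.0969 0 0 0 1.356", "fingers": 0.5}}

```text
clock: 13.02
tcp_pos: [0.5401, 0.0864, 0.2406]
tool_rot: [0.069, 0.998, 0.0, -0.0]
force: [0.1, 0.6, -0.3]
finger_gap: 0.0475
finger_force: 0.0
```

Request:
{"method": "carry_out", "body": {"commands": "0 0 -0.03 0 0 0;0 0 -0.06 0 0 0;0 0 -0.07 0 0 0;0 0 -0.07 0 0 0"}}

```text
clock: 13.52
tcp_pos: [0.5403, 0.0862, 0.1708]
tool_rot: [0.072, 0.997, -0.0, -0.0]
force: [-0.9, -0.3, 0.6]
finger_gap: 0.0479
finger_force: 0.0
```

```bash
python3 - <<'E'
from h import *
f=grab_frame("side"); s=state(); print(s["tcp_pos"],s["tool_rot"],s["finger_gap"],s["clock"])
a=cv2.resize(f["img"][130:230,195:295,::-1],None,fx=6,fy=6,interpolation=cv2.INTER_CUBIC); cv2.imwrite("pics/z5.png",a)
print(pix(f,s["tcp_pos"]),pix(f,[.54,.0862,.0985]))
for r in tip_of("side","sleeve_mid")[:2]: print(world(f,r["xyz"]).round(4),round(r["confidence"],2))
E
```

```text
[0.54059535 0.08620173 0.17143057] [7.23642751e-02 9.97378237e-01 7.17408635e-05 2.44106024e-04] 0.04728090938170406 13.575
[[241.17676483 165.40137169]] [[241.20828223 184.99277445]]
[ 0.3635  0.3308 -0.0006] 0.43
[0.5388 0.0899 0.1204] 0.42
```

View pics/z5.png

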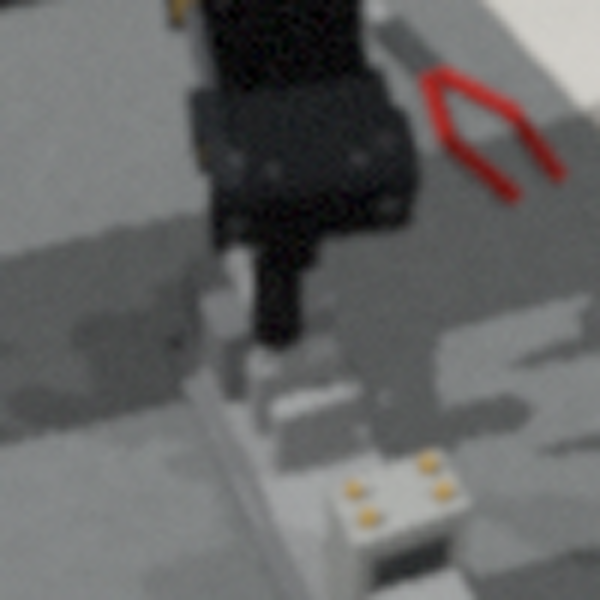

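The near finger and the sleeve line up: the sleeve's foot is at crop (277,340), which is u≈241 as predicted. I'll descend and grip.

Request:
{"method": "carry_out", "body": {"commands": "0 0 -0.012 0 0 0;0 0 -0.024 0 0 0;0 0 -0.036 0 0 0;0 0 -0.048 0 0 0;0 0 -0.06 0 0 0;0 0 -0.064 0 0 0;0 0 -0.064 0 0 0"}}

```text
clock: 14.5
tcp_pos: [0.5402, 0.0862, 0.1066]
tool_rot: [0.072, 0.997, 0.0, -0.0]
force: [-0.2, -0.4, -0.7]
finger_gap: 0.0476
finger_force: 0.0
```

Request:
{"method": "carry_out", "body": {"commands": "0 0 0 0 0 0;0 0 0 0 0 0;0 0 0 0 0 0;0 0 0 0 0 0", "fingers": 0}}

```text
clock: 15.0
tcp_pos: [0.5405, 0.0871, 0.1072]
tool_rot: [0.073, 0.997, 0.001, 0.0]
force: [0.6, 8.2, 1.1]
finger_gap: 0.0214
finger_force: 30.0
```

```bash
cat > c.py <<'E'
import sys
from h import *
# usage: cx cy R cmdx cmdy phi0 dphi_per_row n  -> rows
def rows(cx,cy,R,x,y,p0,d,n=8):
    p=p0-d*np.arange(1,n+1)
    P=np.c_[cx+R*np.cos(p)-x,cy+R*np.sin(p)-y]
    print(";".join(f"{a:.4f} {b:.4f} 0 0 0 0" for a,b in P)); print("end cmd",P[-1]+[x,y],"phi",p[-1])
if __name__=="__main__": a=list(map(float,sys.argv[1:])); rows(*a[:7],int(a[7]))
E
python3 - <<'E'
from h import *
from c import rows
g=grab_frame("top")
P=lambda pts:(np.array(pts,float)+.5)/8-.5+[210,170]
J=at_z(g,P([(362,150),(366,240)]),.065); d=np.array([-.07,.9976]); print(J,(J[:,:2]-[.560,-.026])@d)
f=grab_frame("side")
Q=lambda pts:(np.array(pts,float)+.5)/5-.5+[205,150]
J=at_z(f,Q([(178,242),(250,225)]),.065); print(J,(J[:,:2]-[.560,-.026])@d)
rows(.5482,.1412,.055,.5403,.0862,np.radians(-98.1),.06)
rows(.5482,.1412,.055,.5482+.055*np.cos(np.radians(-98.1)-.48),.1412+.055*np.sin(np.radians(-98.1)-.48),np.radians(-98.1)-.48,.1)
E
```

```text
[[0.57050602 0.06997961 0.065     ]
 [0.53566319 0.06864028 0.065     ]] [0.09501384 0.09611672]
[[0.53251077 0.07204881 0.065     ]
 [0.57123238 0.07107894 0.065     ]] [0.09973774 0.09605968]
-0.0031 0.0011 0 0 0 0;-0.0063 0.0019 0 0 0 0;-0.0095 0.0028 0 0 0 0;-0.0126 0.0040 0 0 0 0;-0.0156 0.0053 0 0 0 0;-0.0185 0.0068 0 0 0 0;-0.0214 0.0084 0 0 0 0;-0.0241 0.0103 0 0 0 0
end cmd [0.5161817  0.09648056] phi -2.192167996206437
-0.0043 0.0034 0 0 0 0;-0.0082 0.0073 0 0 0 0;-0.0118 0.0115 0 0 0 0;-0.0149 0.0160 0 0 0 0;-0.0175 0.0208 0 0 0 0;-0.0197 0.0259 0 0 0 0;-0.0213 0.0311 0 0 0 0;-0.0224 0.0365 0 0 0 0
end cmd [0.49381287 0.13301219] phi -2.9921679962064367
```

Request:
{"method": "carry_out", "body": {"commands": "-0.0031 0.0011 0 0 0 0;-0.0063 0.0019 0 0 0 0;-0.0095 0.0028 0 0 0 0;-0.0126 0.004 0 0 0 0;-0.0156 0.0053 0 0 0 0;-0.0185 0.0068 0 0 0 0;-0.0214 0.0084 0 0 0 0;-0.0241 0.0103 0 0 0 0"}}

```text
clock: 16.1
tcp_pos: [0.5174, 0.0963, 0.1073]
tool_rot: [0.072, 0.997, 0.0, 0.002]
force: [4.7, -1.9, -1.7]
finger_gap: 0.0216
finger_force: 30.0
```

Request:
{"method": "carry_out", "body": {"commands": "-0.0043 0.0034 0 0 0 0;-0.0082 0.0073 0 0 0 0;-0.0118 0.0115 0 0 0 0;-0.0149 0.016 0 0 0 0;-0.0175 0.0208 0 0 0 0;-0.0197 0.0259 0 0 0 0;-0.0213 0.0311 0 0 0 0;-0.0224 0.0365 0 0 0 0"}}

```text
clock: 17.1
tcp_pos: [0.4944, 0.1326, 0.1072]
tool_rot: [0.072, 0.997, -0.0, 0.001]
force: [3.0, -4.9, 0.3]
finger_gap: 0.0215
finger_force: 30.0
```

```bash
python3 - <<'E'
from c import rows
import numpy as np
p=-2.992168
for i in range(5):
    rows(.5482,.1412,.055,.5482+.055*np.cos(p),.1412+.055*np.sin(p),p,.11); p-=.88
E
```

```text
-0.0006 0.0060 0 0 0 0;-0.0005 0.0121 0 0 0 0;0.0003 0.0181 0 0 0 0;0.0017 0.0239 0 0 0 0;0.0037 0.0296 0 0 0 0;0.0064 0.0351 0 0 0 0;0.0096 0.0402 0 0 0 0;0.0134 0.0449 0 0 0 0
end cmd [0.50723652 0.1779014 ] phi -3.872168
0.0043 0.0043 0 0 0 0;0.0090 0.0081 0 0 0 0;0.0141 0.0113 0 0 0 0;0.0195 0.0140 0 0 0 0;0.0252 0.0160 0 0 0 0;0.0311 0.0174 0 0 0 0;0.0371 0.0182 0 0 0 0;0.0432 0.0183 0 0 0 0
end cmd [0.55038727 0.19615649] phi -4.752168
0.0060 -0.0006 0 0 0 0;0.0119 -0.0018 0 0 0 0;0.0177 -0.0037 0 0 0 0;0.0232 -0.0062 0 0 0 0;0.0284 -0.0092 0 0 0 0;0.0332 -0.0129 0 0 0 0;0.0376 -0.0170 0 0 0 0;0.0416 -0.0216 0 0 0 0
end cmd [0.59195072 0.17452978] phi -5.632168
0.0034 -0.0050 0 0 0 0;0.0062 -0.0104 0 0 0 0;0.0084 -0.0160 0 0 0 0;0.0100 -0.0218 0 0 0 0;0.0110 -0.0278 0 0 0 0;0.0112 -0.0338 0 0 0 0;0.0109 -0.0399 0 0 0 0;0.0098 -0.0458 0 0 0 0
end cmd [0.60176438 0.12871572] phi -6.512168
-0.0017 -0.0058 0 0 0 0;-0.0040 -0.0114 0 0 0 0;-0.0069 -0.0167 0 0 0 0;-0.0104 -0.0216 0 0 0 0;-0.0144 -0.0262 0 0 0 0;-0.0189 -0.0302 0 0 0 0;-0.0238 -0.0338 0 0 0 0;-0.0291 -0.0368 0 0 0 0
end cmd [0.57270649 0.09196148] phi -7.392168
```

Request:
{"method": "carry_out", "body": {"commands": "-0.0006 0.006 0 0 0 0;-0.0005 0.0121 0 0 0 0;0.0003 0.0181 0 0 0 0;0.0017 0.0239 0 0 0 0;0.0037 0.0296 0 0 0 0;0.0064 0.0351 0 0 0 0;0.0096 0.0402 0 0 0 0;0.0134 0.0449 0 0 0 0"}}

```text
clock: 18.1
tcp_pos: [0.5068, 0.1775, 0.1072]
tool_rot: [0.072, 0.997, -0.0, -0.0]
force: [-1.6, -5.4, 4.8]
finger_gap: 0.0216
finger_force: 30.0
```

Request:
{"method": "carry_out", "body": {"commands": "0.0043 0.0043 0 0 0 0;0.009 0.0081 0 0 0 0;0.0141 0.0113 0 0 0 0;0.0195 0.014 0 0 0 0;0.0252 0.016 0 0 0 0;0.0311 0.0174 0 0 0 0;0.0371 0.0182 0 0 0 0;0.0432 0.0183 0 0 0 0"}}

```text
clock: 19.1
tcp_pos: [0.5495, 0.1966, 0.1072]
tool_rot: [0.072, 0.997, 0.0, -0.001]
force: [-5.1, 1.9, 5.3]
finger_gap: 0.0217
finger_force: 30.0
```

Request:
{"method": "carry_out", "body": {"commands": "0.006 -0.0006 0 0 0 0;0.0119 -0.0018 0 0 0 0;0.0177 -0.0037 0 0 0 0;0.0232 -0.0062 0 0 0 0;0.0284 -0.0092 0 0 0 0;0.0332 -0.0129 0 0 0 0;0.0376 -0.017 0 0 0 0;0.0416 -0.0216 0 0 0 0"}}

```text
clock: 20.1
tcp_pos: [0.592, 0.1755, 0.1072]
tool_rot: [0.072, 0.997, 0.001, 0.0]
force: [-1.5, 5.1, 1.9]
finger_gap: 0.0212
finger_force: 30.0
```

Request:
{"method": "carry_out", "body": {"commands": "0.0034 -0.005 0 0 0 0;0.0062 -0.0104 0 0 0 0;0.0084 -0.016 0 0 0 0;0.01 -0.0218 0 0 0 0;0.011 -0.0278 0 0 0 0;0.0112 -0.0338 0 0 0 0;0.0109 -0.0399 0 0 0 0;0.0098 -0.0458 0 0 0 0"}}

```text
clock: 21.1
tcp_pos: [0.6023, 0.1294, 0.1072]
tool_rot: [0.072, 0.997, 0.001, 0.001]
force: [1.3, 5.4, 1.2]
finger_gap: 0.0214
finger_force: 30.0
```

```bash
python3 - <<'E'
from h import *
from c import rows
f=grab_frame("side");g=grab_frame("top")
a=cv2.resize(f["img"][150:260,200:300,::-1],None,fx=5,fy=5,interpolation=cv2.INTER_CUBIC)
b=cv2.resize(g["img"][165:225,240:300,::-1],None,fx=5,fy=5,interpolation=cv2.INTER_CUBIC)
b=np.vstack([b,np.zeros((250,300,3),np.uint8)])
cv2.imwrite("pics/z6.png",np.hstack([a,b]))
p=-6.512168
for d in(.07,.04,.04,.04,.04,.04): 
    rows(.5482,.1412,.055,.5482+.055*np.cos(p),.1412+.055*np.sin(p),p,d); p-=8*d
E
```

```text
-0.0010 -0.0037 0 0 0 0;-0.0023 -0.0074 0 0 0 0;-0.0038 -0.0109 0 0 0 0;-0.0055 -0.0143 0 0 0 0;-0.0075 -0.0176 0 0 0 0;-0.0097 -0.0208 0 0 0 0;-0.0122 -0.0237 0 0 0 0;-0.0148 -0.0265 0 0 0 0
end cmd [0.58695122 0.10216997] phi -7.072168
-0.0016 -0.0015 0 0 0 0;-0.0032 -0.0030 0 0 0 0;-0.0050 -0.0044 0 0 0 0;-0.0067 -0.0057 0 0 0 0;-0.0085 -0.0069 0 0 0 0;-0.0104 -0.0081 0 0 0 0;-0.0123 -0.0092 0 0 0 0;-0.0142 -0.0102 0 0 0 0
end cmd [0.57270649 0.09196148] phi -7.392168
-0.0020 -0.0009 0 0 0 0;-0.0040 -0.0018 0 0 0 0;-0.0061 -0.0026 0 0 0 0;-0.0082 -0.0033 0 0 0 0;-0.0103 -0.0039 0 0 0 0;-0.0124 -0.0044 0 0 0 0;-0.0146 -0.0049 0 0 0 0;-0.0167 -0.0052 0 0 0 0
end cmd [0.55597363 0.08675213] phi -7.712168
-0.0022 -0.0003 0 0 0 0;-0.0044 -0.0004 0 0 0 0;-0.0066 -0.0005 0 0 0 0;-0.0088 -0.0005 0 0 0 0;-0.0110 -0.0005 0 0 0 0;-0.0132 -0.0003 0 0 0 0;-0.0153 -0.0000 0 0 0 0;-0.0175 0.0003 0 0 0 0
end cmd [0.53845153 0.08707083] phi -8.032168
-0.0022 0.0004 0 0 0 0;-0.0043 0.0010 0 0 0 0;-0.0064 0.0016 0 0 0 0;-0.0085 0.0022 0 0 0 0;-0.0106 0.0030 0 0 0 0;-0.0126 0.0039 0 0 0 0;-0.0146 0.0048 0 0 0 0;-0.0165 0.0058 0 0 0 0
end cmd [0.52191918 0.09288522] phi -8.352168
-0.0019 0.0011 0 0 0 0;-0.0038 0.0023 0 0 0 0;-0.0056 0.0035 0 0 0 0;-0.0074 0.0048 0 0 0 0;-0.0091 0.0062 0 0 0 0;-0.0107 0.0076 0 0 0 0;-0.0123 0.0091 0 0 0 0;-0.0139 0.0107 0 0 0 0
end cmd [0.5080551  0.10360496] phi -8.672168000000001
```

View pics/z6.png

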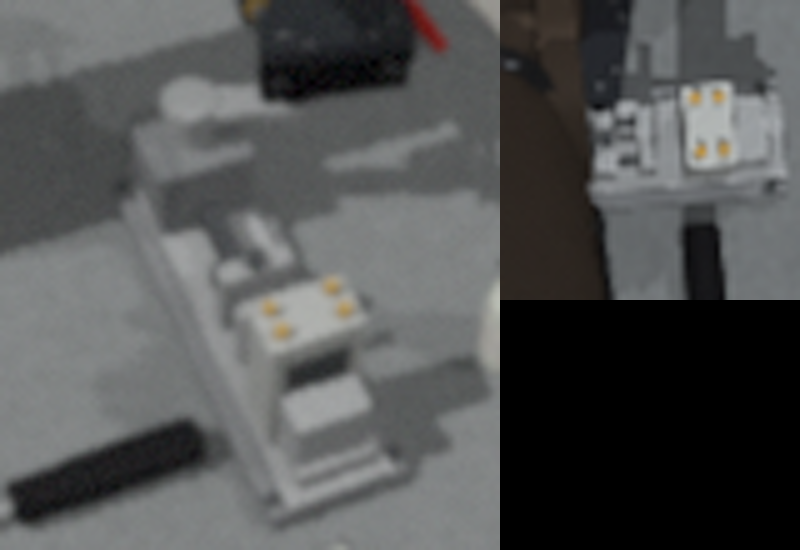

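The side and top views show the moving jaw still roughly 15–20 mm from the module, which agrees with contact at about 6.6 rad turned. I've turned 4.8 rad so far.

Request:
{"method": "carry_out", "body": {"commands": "-0.001 -0.0037 0 0 0 0;-0.0023 -0.0074 0 0 0 0;-0.0038 -0.0109 0 0 0 0;-0.0055 -0.0143 0 0 0 0;-0.0075 -0.0176 0 0 0 0;-0.0097 -0.0208 0 0 0 0;-0.0122 -0.0237 0 0 0 0;-0.0148 -0.0265 0 0 0 0"}}

```text
clock: 22.2
tcp_pos: [0.5876, 0.1027, 0.1072]
tool_rot: [0.072, 0.997, 0.0, 0.001]
force: [3.6, 3.5, 1.3]
finger_gap: 0.0218
finger_force: 30.0
```

Request:
{"method": "carry_out", "body": {"commands": "-0.0016 -0.0015 0 0 0 0;-0.0032 -0.003 0 0 0 0;-0.005 -0.0044 0 0 0 0;-0.0067 -0.0057 0 0 0 0;-0.0085 -0.0069 0 0 0 0;-0.0104 -0.0081 0 0 0 0;-0.0123 -0.0092 0 0 0 0;-0.0142 -0.0102 0 0 0 0"}}

```text
clock: 23.2
tcp_pos: [0.5735, 0.0925, 0.1072]
tool_rot: [0.072, 0.997, 0.0, 0.001]
force: [3.9, 4.3, 0.6]
finger_gap: 0.0216
finger_force: 30.0
```

Request:
{"method": "carry_out", "body": {"commands": "-0.002 -0.0009 0 0 0 0;-0.004 -0.0018 0 0 0 0;-0.0061 -0.0026 0 0 0 0;-0.0082 -0.0033 0 0 0 0;-0.0103 -0.0039 0 0 0 0;-0.0124 -0.0044 0 0 0 0;-0.0146 -0.0049 0 0 0 0;-0.0167 -0.0052 0 0 0 0"}}

```text
clock: 24.2
tcp_pos: [0.5571, 0.0873, 0.1072]
tool_rot: [0.072, 0.997, 0.0, 0.001]
force: [5.6, 3.2, -0.8]
finger_gap: 0.0215
finger_force: 30.0
```

Request:
{"method": "carry_out", "body": {"commands": "-0.0022 -0.0003 0 0 0 0;-0.0044 -0.0004 0 0 0 0;-0.0066 -0.0005 0 0 0 0;-0.0088 -0.0005 0 0 0 0;-0.011 -0.0005 0 0 0 0;-0.0132 -0.0003 0 0 0 0;-0.0153 0 0 0 0 0;-0.0175 0.0003 0 0 0 0"}}

```text
clock: 25.2
tcp_pos: [0.5398, 0.0873, 0.1072]
tool_rot: [0.072, 0.997, 0.0, 0.002]
force: [5.9, 1.3, -1.2]
finger_gap: 0.0214
finger_force: 30.0
```

Request:
{"method": "carry_out", "body": {"commands": "-0.0022 0.0004 0 0 0 0;-0.0043 0.001 0 0 0 0;-0.0064 0.0016 0 0 0 0;-0.0085 0.0022 0 0 0 0;-0.0106 0.003 0 0 0 0;-0.0126 0.0039 0 0 0 0;-0.0146 0.0048 0 0 0 0;-0.0165 0.0058 0 0 0 0"}}

```text
clock: 26.2
tcp_pos: [0.5233, 0.0928, 0.1072]
tool_rot: [0.072, 0.997, -0.0, 0.002]
force: [7.1, -1.7, -1.3]
finger_gap: 0.0219
finger_force: 30.0
```

Request:
{"method": "carry_out", "body": {"commands": "-0.0019 0.0011 0 0 0 0;-0.0038 0.0023 0 0 0 0;-0.0056 0.0035 0 0 0 0;-0.0056 0.0035 0 0 0 0;-0.0056 0.0035 0 0 0 0"}}

```text
clock: 26.82
tcp_pos: [0.5176, 0.0962, 0.1072]
tool_rot: [0.072, 0.997, -0.0, 0.001]
force: [5.8, -1.8, -0.7]
finger_gap: 0.0216
finger_force: 30.0
```

```bash
python3 - <<'E'
from h import *
C=np.array([.5482,.1412])
for i in range(4):
    grab_frame("side"); s=state(); v=s["tcp_pos"][:2]-C; p=np.arctan2(v[1],v[0]); print(p-2*np.pi, np.hypot(*v), -s["force"][:2]@[np.sin(p),-np.cos(p)], s["force"])
E
```

```text
-8.450549420666501 0.05437416616481262 4.662943130696404 [ 4.52186764 -1.64139003 -0.71536922]
-8.451087418795318 0.05440593857550645 5.505628895205051 [ 5.30658363 -1.98712313  0.05509705]
-8.450412013570805 0.05440978496061524 5.233683516853123 [ 4.76860198 -2.29378102 -0.34044094]
-8.451149775941333 0.05439757672257308 4.653444001600718 [ 4.8644435  -1.12196357 -0.02423173]
```

Request:
{"method": "carry_out", "body": {"commands": "-0.0018 0.0013 0 0 0 0;-0.0035 0.0027 0 0 0 0;-0.0051 0.0041 0 0 0 0"}}

```text
clock: 27.4
tcp_pos: [0.5127, 0.1, 0.1072]
tool_rot: [0.072, 0.997, -0.0, 0.002]
force: [6.7, -5.7, -1.4]
finger_gap: 0.0212
finger_force: 30.0
```

Request:
{"method": "carry_out", "body": {"commands": "-0.0016 0.0015 0 0 0 0"}}

```text
clock: 27.52
tcp_pos: [0.5112, 0.1014, 0.1072]
tool_rot: [0.072, 0.997, -0.0, 0.002]
force: [6.7, -6.2, -1.0]
finger_gap: 0.0214
finger_force: 30.0
```

Request:
{"method": "carry_out", "body": {"commands": "0 0 0 0 0 0;0 0 0 0 0 0"}}

```text
clock: 27.78
tcp_pos: [0.511, 0.1015, 0.1072]
tool_rot: [0.072, 0.997, -0.0, 0.001]
force: [6.7, -5.2, -0.8]
finger_gap: 0.0212
finger_force: 30.0
```

```bash
python3 - <<'E'
from h import *
C=np.array([.5482,.1412]);L=[]
for i in range(6):
    f=grab_frame("side"); s=state(); v=s["tcp_pos"][:2]-C; p=np.arctan2(v[1],v[0]); L.append([p-2*np.pi,-s["force"][:2]@[np.sin(p),-np.cos(p)]])
print(np.round(L,3).tolist())
for r in tip_of("side","module")[:1]: print(world(f,r["xyz"]).round(4))
E
```

```text
[[-8.608, 6.751], [-8.607, 6.521], [-8.607, 6.9], [-8.607, 7.317], [-8.608, 6.735], [-8.607, 7.485]]
[ 0.441  -0.1871  0.0015]
```

Request:
{"method": "carry_out", "body": {"commands": "0.0003 -0.0003 0 0 0 0;0.0005 -0.0005 0 0 0 0;0.0005 -0.0005 0 0 0 0"}}

```text
clock: 28.5
tcp_pos: [0.511, 0.1015, 0.1072]
tool_rot: [0.072, 0.997, 0.0, 0.001]
force: [4.9, -3.0, 1.2]
finger_gap: 0.0216
finger_force: 30.0
```

Request:
{"method": "carry_out", "body": {"commands": "0.0003 -0.0002 0 0 0 0;0.0005 -0.0003 0 0 0 0;0.0005 -0.0003 0 0 0 0"}}

```text
clock: 28.88
tcp_pos: [0.511, 0.1014, 0.1071]
tool_rot: [0.072, 0.997, 0.0, 0.0]
force: [4.5, 0.8, 5.9]
finger_gap: 0.0217
finger_force: 30.0
```

Request:
{"method": "carry_out", "body": {"commands": "0 0 0 0 0 0;0 0 0 0 0 0;0 0 0 0 0 0;0 0 0 0 0 0", "fingers": 0.5}}

```text
clock: 29.38
tcp_pos: [0.5105, 0.1013, 0.1067]
tool_rot: [0.072, 0.997, 0.0, -0.0]
force: [0.4, -0.0, -1.0]
finger_gap: 0.047
finger_force: 0.0
```

Request:
{"method": "carry_out", "body": {"commands": "0 0 0.02 0 0 0;0 0 0.05 0 0 0;0 0 0.09 0 0 0;0 0 0.13 0 0 0;0 0 0.13 0 0 0;0 0 0.13 0 0 0"}}

```text
clock: 30.12
tcp_pos: [0.5103, 0.1013, 0.2362]
tool_rot: [0.072, 0.997, -0.0, -0.0]
force: [-0.6, 0.4, -0.1]
finger_gap: 0.0475
finger_force: 0.0
```

```bash
python3 - <<'E'
from h import *
f=grab_frame("side"); print(state()["clock"])
cv2.imwrite("pics/z7.png",cv2.resize(f["img"][150:260,200:300,::-1],None,fx=5,fy=5,interpolation=cv2.INTER_CUBIC))
for q in("module","sleeve_mid"):
    for r in tip_of("side",q)[:2]: print(q,world(f,r["xyz"]).round(4),r["confidence"])
E
```

```text
30.175
module [ 0.4414 -0.1842  0.0015] 0.87
module [ 0.5605 -0.0121  0.0174] 0.77
sleeve_mid [0.5092 0.1019 0.1236] 0.51
```

View pics/z7.png

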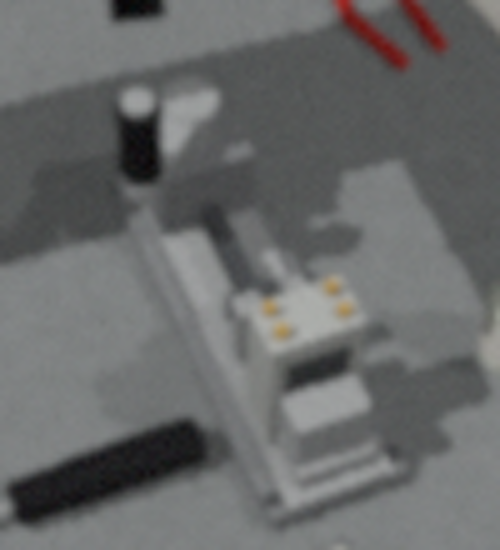

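The module stands clamped between the jaws. The crank stayed where it was left, with the sleeve at (0.509, 0.102), and the gripper is clear. Handing in.

```bash
python3 -c "from plant import *; print(hand_in())"
```

```text
the job is handed in; nothing more can be done
None
```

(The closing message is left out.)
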